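# Pay the mahjong kitty through the coin slide

### The arm

A 6-joint arm with a two-finger parallel gripper is mounted at the origin on the work surface. World frame = base frame: x ahead of the robot, y to its left, z up, the work surface at z = 0. Lengths are in mm, angles in rad, forces in N, time in s.
With the tool pointing down it reaches from about 275 to 1000 mm from the base axis. Payload 8.4 kg.
Tool frame: the origin (TCP) lies between the finger pads; the fingertips stand 17 mm ahead of it and the grasp point (between the pads) lies 2 mm behind it; z points along the fingers, y is the line along which they close (so a half turn about z gives the same grasp; the last joint's range is limited). The gripper opens to 85 mm and grips with 20 to 120 N. Pads are 22 mm wide; open, the fingers measure 114 mm over their backs; the gripper's body (76 mm by 85 mm) begins 54 mm behind the grasp point. The pads swing forward as they close: fully open they stand 13 mm farther back than shut.
Start: joints at [-1.136, 0.353, 1.633, -0, 1.155, -0.002], TCP at [264.4, -566.322, 248.281] pointing down, gripper open.
Joint ranges: [-2.63, 2.63], [-0.92, 2.1], [0.06, 2.66], [-1.3, 4.44], [0, 2.69], [-3.02, 3.02]. Speed limits (rad/s): [2.22, 2.22, 2.79, 3.14, 3.14, 3.14].

### API

Orientations are given as [roll, pitch, yaw] about the fixed x, y, z axes, in that order (R = Rz(yaw) Ry(pitch) Rx(roll)).
In Python, from rig import sense, grab_frame, sign_off gives the robot as it stands. The module is installed in compiled form; this text tells all that it offers.
- The arm moves only by the tool send_rows, never from a script. Its argument "moves" is a list that holds one entry, the list of rows, each a list of 7 numbers: the shift along the world's x, y, z in m, then the turn, a rotation vector about the world's x, y, z in rad, then the opening, from -1 (shut) to 1 (fully open). In form: [[[dx, dy, dz, rx, ry, rz, jaw], ...]]. A call has 1 to 10 rows; each row shifts and turns the commanded pose from where the row before left it; what a row does not reach is not made up. A row lasts 1/10 s, in which the tool goes at most 50 mm and 8.59 degrees, less where a joint would pass 70% of its speed; a pose out of reach is approached as far as the arm can. A call with a gripper value outside its range is refused whole. The fingers move at their own pace and stop on an object; "grip_force" is the grip in N (left out, the last holds). Time passes only in rows, so rows that do not move let the fingers close. It gives the time, the measured TCP pose, the force, the opening and the grip force at its end, in the units of the state.
- sense(): the state, without advancing time (a new reading comes with each control period).
- grab_frame(name): name is "scene" or "top"; returns a dict with "img" (420x560x3 uint8, red, green, blue), "mtx" (3x3 intrinsics, pixels), "rvec" (rotation vector, rad) and "tvec" (3), from world to camera coordinates, as OpenCV has them. Camera axes: x right, y down, z forward; pixel columns grow to the right and rows downward; lengths in mm; the calibration is good to about 2 mm. A picture is of the moment at which its call begins. There is no depth.
- sign_off(): hands the job in; it is judged then, once.
The state is a dict: "clock": time; "qpos": joint angles; "qvel": joint speeds; "joint_efforts": joint torques, N m; "eef_pos": TCP position; "tcp_rot": TCP orientation; "contact_force": force on the tool from outside, world axes, zero at the start; "wrist_torque": the same for the moment, N m; "opening": opening from 0.0 (shut) to 1.0 (fully open); "grasp_force": force on a finger pad.
Only numpy, scipy, OpenCV 4.12 (cv2) and the standard library are available. Lean on these libraries where they do the work, as an engineer would, in place of code of your own. Each camera call takes 0.05 s, during which the arm holds its last target. There are 200 camera calls.

### The job

Pay the counter that is lying on the brown cork mat into the kitty: lay it flat in the recess of the kitty box slide that has its shape, let go of it, then push that slide fully home so that the counter drops into the box, and let the slide spring all the way back out. Leave the counter in the green tray and the other slide alone, and do not disturb the other things on the table.

Things in the scene. Friction and masses are not known exactly. Their poses are not given: they have to be found in the camera images.
- oblong: Oblong ivory melamine counter, 44 (its x) x 84 (its y) x 16 mm (z), 85 g, lying flat; origin at the centre of its underside. Starts either on the mat or in the tray.
- disc: Round ivory melamine counter, diameter 60 mm, 16 mm thick, 68 g, lying flat; origin at the centre of its underside. Starts either on the mat or in the tray (the other one is in the other place).
- mat: Fixed brown cork mat, 150 x 150 x 5 mm, flat on the table; origin at the centre of its underside. The counter to be paid lies on it.
- tray: Fixed green plastic chip tray, 160 x 160 x 28 mm, walls and floor 5 mm; origin at the centre of its underside. The counter in it stays there.
- box_oblong: Fixed wooden kitty box with the oblong slide, 219 x 136 mm; origin on its underside, 64 mm from its far and 155 mm from its front (-x) face. Push direction +x, z up. Deck 70 mm above the table. Clear hood beyond x = -35 mm (90 to 94 mm above the table); below it, x = -33 to 58 mm, there is no deck: what the slide carries there falls into the hollow box (inner floor 6 mm above the table).
- box_round: Fixed wooden kitty box with the round slide, 219 x 136 mm; origin on its underside, 64 mm from its far and 155 mm from its front (-x) face. Push direction +x, z up. Deck 70 mm above the table. Clear hood beyond x = -35 mm (90 to 94 mm above the table); below it, x = -33 to 58 mm, there is no deck: what the slide carries there falls into the hollow box (inner floor 6 mm above the table).
- slide_oblong (a joint): Stroke of the oblong steel slide in m: 0 out (sprung, pulled out at rest), 0.100 pushed fully home towards box +x. The spring resists with about 3 N at the start and 9 N at the end, and returns the slide when let go.
- slide_round (a joint): Stroke of the round steel slide in m: 0 out (sprung, pulled out at rest), 0.100 pushed fully home towards box +x. The spring resists with about 3 N at the start and 9 N at the end, and returns the slide when let go.
- recess_oblong (a point): Centre of the oblong slide's through recess, 52 (x) x 92 (y) mm, at deck height (70 mm above the table), where the counter's underside rests; moves with the slide, axes as the box. Rim top 8 mm above the deck: a seated counter stands 8 mm proud. Push plate's inner face 58 mm from here towards -x; hood's edge 60 mm towards +x when the slide is out.
- recess_round (a point): Centre of the round slide's through recess, diameter 68 mm; otherwise as for the oblong slide: at deck height, rim top 8 mm above the deck, moves with the slide, axes as the box.
- push_oblong (a point): Centre of the front (-x) face of the oblong slide's upright steel push plate, 30 mm above the deck; the plate is 80 mm wide (y), 8 mm thick, and its top is 15 mm above this point. Moves with the slide, axes as the box: push here towards box +x.
- push_round (a point): The same point on the round slide's push plate, same sizes.
- ashtray: Bystander: round glass ashtray, 104 mm across, 32 mm high; origin at the centre of its underside.
- mug: Bystander: white mug, 76 mm across, 85 mm high, handle at its +y; origin at the centre of its underside.
- tiles: Bystander: stack of mahjong tiles, 40 x 180 x 48 mm; origin at the centre of its underside.
- dicecup: Bystander: red plastic dice cup, 80 mm across, 95 mm high; origin at the centre of its underside.
There are look-alikes about, which are no part of the job. Of the things shaped like the tray, the green one is meant. Leave any orange or pink look-alike of the disc alone.

How it is judged (in metres and radians):
On the way, in this order (a step that is already met when the one before it is completed fails the run):
1. the counter from the mat lies flat in the recess of its own shape, let go, with the slide out and the other counter still in the tray (((horizontal distance between oblong and recess_oblong below 0.008 m and z of oblong in the frame of recess_oblong below 0.004 m and angle between oblong's own z axis and vertical below 0.1 rad and value of joint slide_oblong below 0.008 m and contact force between the fingers and oblong below 0.1 N and (horizontal distance between disc and tray below 0.08 m and height (world z) of disc below 0.02 m)) or (horizontal distance between disc and recess_round below 0.008 m and z of disc in the frame of recess_round below 0.004 m and angle between disc's own z axis and vertical below 0.1 rad and value of joint slide_round below 0.008 m and contact force between the fingers and disc below 0.1 N and (horizontal distance between oblong and tray below 0.08 m and height (world z) of oblong below 0.02 m)))), for 0.2 s.
2. that slide is pushed fully home (within 5 mm of its 100 mm stroke) (((value of joint slide_oblong above 0.095 m and (horizontal distance between disc and tray below 0.08 m and height (world z) of disc below 0.02 m)) or (value of joint slide_round above 0.095 m and (horizontal distance between oblong and tray below 0.08 m and height (world z) of oblong below 0.02 m)))), for 0.05 s.
At the end, for the whole second after the job is handed in: The counter from the mat lies at rest inside the hollow of the box whose slide has its shape (underside point within the box's walls and below 50 mm over the table), both slides are back out (within 6 mm), and the other counter is still in the green tray (((x of oblong in the frame of box_oblong between -0.15 and 0.062 m and y of oblong in the frame of box_oblong between -0.063 and 0.063 m and z of oblong in the frame of box_oblong between 0 and 0.05 m and value of joint each of slide_oblong, slide_round below 0.006 m and linear speed of oblong below 0.03 m/s and (horizontal distance between disc and tray below 0.08 m and height (world z) of disc below 0.02 m)) or (x of disc in the frame of box_round between -0.15 and 0.062 m and y of disc in the frame of box_round between -0.063 and 0.063 m and z of disc in the frame of box_round between 0 and 0.05 m and value of joint each of slide_round, slide_oblong below 0.006 m and linear speed of disc below 0.03 m/s and (horizontal distance between oblong and tray below 0.08 m and height (world z) of oblong below 0.02 m)))); the robot touches nothing.
It fails at once if the slide for the counter that stays in the tray is pushed in by more than 20 mm ((value of joint slide_round above 0.02 m and (horizontal distance between disc and tray below 0.08 m and height (world z) of disc below 0.02 m)) or (value of joint slide_oblong above 0.02 m and (horizontal distance between oblong and tray below 0.08 m and height (world z) of oblong below 0.02 m))).
It fails at once if both counters are moved (more than 20 mm) (distance of each of oblong, disc from where it was at the start of the episode above 0.02 m).
It fails at once if the ashtray, mug, tile stack or dice cup is shifted by more than 30 mm or tipped over (distance of any of ashtray, mug, tiles, dicecup from where it was at the start of the episode above 0.03 m or angle between any of ashtray, mug, tiles, dicecup's own z axis and vertical above 0.5 rad).
It also fails if it takes over 58 s, if anything falls off the work surface, if the arm or the gripper's body presses on something with over 40 N, if the wrist force passes 120 N, or if a joint passes its speed limit or range.

## Working session

There is one attempt and no reset: what is moved stays moved. The work goes in short steps, Python scripts to look and compute and a tool call to move; the robot and the scene stay as the last step left them, time stands still between calls to the robot, and variables do not carry over. Pictures are saved under pics/ and viewed, at most 10 in all, crops included, and the job is handed in when it is done.

Besides the shell and the picture viewer there is one more tool, called after "Call:" in YAML: its name, and indented under it one key for each argument. send_rows: Moves the arm, as the interface text tells. Its arguments: {"type":"object","properties":{"moves":{"type":"array"},"grip_force":{"type":"number"}},"required":["moves"]}

```bash
mkdir -p pics; cat > h.py <<'E'
import numpy as np, cv2
from rig import sense, grab_frame
def cam(f):
    R=cv2.Rodrigues(np.array(f["rvec"],float))[0]; return np.array(f["mtx"],float),R,np.array(f["tvec"],float).ravel()
def ray(f,uv):
    K,R,t=cam(f); d=R.T@np.linalg.inv(K)@np.array([uv[0],uv[1],1.0]); return -R.T@t,d
def plane(f,uv,z):
    c,d=ray(f,uv); return c+d*(z-c[2])/d[2]
def tri(f1,u1,f2,u2):
    c1,d1=ray(f1,u1);c2,d2=ray(f2,u2);d1/=np.linalg.norm(d1);d2/=np.linalg.norm(d2)
    s=np.linalg.lstsq(np.c_[d1,-d2],c2-c1,rcond=None)[0]
    a,b=c1+s[0]*d1,c2+s[1]*d2; return (a+b)/2,np.linalg.norm(a-b)
def proj(f,P):
    return cv2.projectPoints(np.array(P,float).reshape(-1,3),np.array(f["rvec"],float),np.array(f["tvec"],float),np.array(f["mtx"],float),None)[0].reshape(-1,2)
def save(n,img): cv2.imwrite("pics/"+n+".png",cv2.cvtColor(img,cv2.COLOR_RGB2BGR))
E
python3 - <<'E'
from h import *
import pickle
for n in("scene","top"):
    f=grab_frame(n);save(n+"0",f["img"]);pickle.dump(f,open(n+"0.pkl","wb"))
    print(n,ray(f,(280,210)))
print(sense())
E
```

```text
scene (array([1100.86760915, -484.27331178, 1423.38228794]), array([-0.35969037,  0.32598004, -0.87447939]))
top (array([ 362.91526201,   50.43339538, 1334.37755172]), array([ 0.10795253,  0.0029333 , -0.99419824]))
{'clock': 0.1, 'qpos': array([-1.13639560e+00,  3.53592170e-01,  1.63409578e+00, -1.24166106e-05,
        1.15518099e+00, -2.44830854e-03]), 'qvel': array([ 3.24421482e-05,  1.13519879e-05, -1.59015855e-03, -7.48471602e-04,
        1.68449297e-03, -8.31343726e-04]), 'joint_efforts': array([-1.57576178e-03, -6.06361628e+01, -3.42817533e+01, -7.81941048e-05,
        3.97962547e-03, -2.95254415e-05]), 'eef_pos': array([ 264.22094297, -565.9377324 ,  247.61302876]), 'tcp_rot': array([-3.14031634e+00,  8.22837539e-06,  4.36854066e-01]), 'contact_force': array([0.30965659, 0.40376102, 0.66016158]), 'wrist_torque': array([ 0.02981117, -0.00993353, -0.01590054]), 'grasp_force': 0.0, 'opening': 0.995673790439551}
```

View pics/scene0.png

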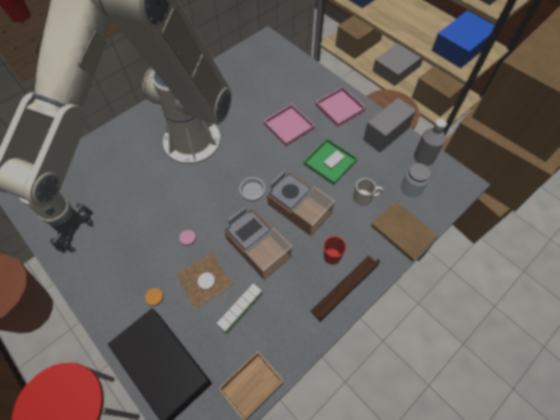

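View pics/top0.png

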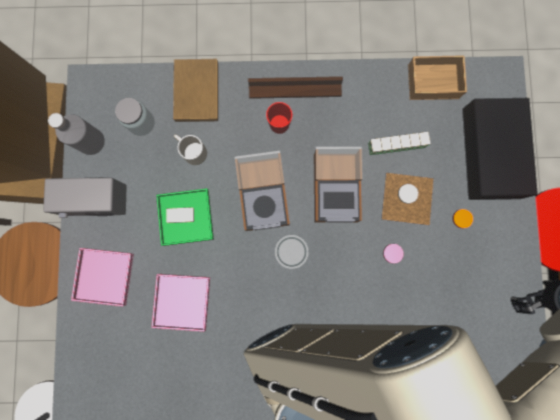

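The scene view shows an ivory disc on the cork mat at scene (206,281), top (409,193). The oblong is in the green tray at top (180,215), and the round slide is at top (264,206), scene (290,190).

Disc look-alikes in the top view: orange at (463,218), pink at (394,254), glass ashtray at (291,251). I choose the ivory disc on the mat at (409,193). I'll check this in a close crop.

```bash
python3 - <<'E'
from h import *
import pickle
s,t=[pickle.load(open(n+"0.pkl","rb")) for n in("scene","top")]
def crop(f,x,y,w,h,k): return cv2.resize(f["img"][y:y+h,x:x+w],None,fx=k,fy=k,interpolation=cv2.INTER_CUBIC)
a=crop(t,230,140,70,100,4); b=crop(s,260,160,80,75,5)[:400]; c=crop(t,375,165,100,50,3); d=crop(s,170,250,75,60,4)
im=np.zeros((600,800,3),np.uint8)
im[:400,:280]=a; im[:375,300:700]=b; im[410:560,:300]=c; im[376:600,320:620]=d[:224]
save("crops0",im)
def blobs(f,m,roi,n):
    x,y,w,h=roi; mm=np.zeros(m.shape,np.uint8); mm[y:y+h,x:x+w]=m[y:y+h,x:x+w]
    cs=cv2.findContours(mm,cv2.RETR_EXTERNAL,cv2.CHAIN_APPROX_NONE)[0]
    c=max(cs,key=cv2.contourArea); M=cv2.moments(c); e=cv2.fitEllipse(c); print(n,cv2.contourArea(c),M['m10']/M['m00'],M['m01']/M['m00'],e); return e[0]
def hsv(f): return cv2.cvtColor(f["img"],cv2.COLOR_RGB2HSV)
hs,ht=hsv(s),hsv(t)
ms=((hs[...,1]<60)&(hs[...,2]>140)).astype(np.uint8);mt=((ht[...,1]<60)&(ht[...,2]>140)).astype(np.uint8)
ds=blobs(s,ms,(185,262,45,38),"ds");dt=blobs(t,mt,(390,178,40,32),"dt")
print("disc",tri(s,ds,t,dt),plane(s,ds,21),plane(t,dt,21))
gs,gt=[cv2.cvtColor(f["img"],cv2.COLOR_RGB2GRAY) for f in(s,t)]
print(gt[206,240:292],gs[190,270:315],gt[180:232,264])
E
```

```text
ds 209.5 205.50676213206046 279.8623707239459 ((205.50570678710938, 279.8739013671875), (15.44139575958252, 17.43665885925293), 54.9473876953125)
dt 280.0 408.0547619047619 193.18511904761903 ((408.0516357421875, 193.19097900390625), (18.70358657836914, 19.192148208618164), 138.7958984375)
disc (array([ 551.62179082, -344.29892292,   20.99521992]), np.float64(0.12026690664097081)) [ 551.5844789  -344.34607817   21.        ] [ 551.65536844 -344.24712995   21.        ]
[127 123 116 100 101 129 145 149 149 149 149 145 131 102  83  79  80  80
  79  80  80  80  80  78  79  79  79  79  79  79  79  78  78  79  85 109
 133 144 146 147 146 146 140 112  95 107 118 124 128 128 129 128] [ 97  89  95 111 121 124 124 124 124 123 118 104  83  71  66  66  67  66
  66  66  67  67  66  66  66  66  67  69  84 105 121 125 125 125 125 123
 120 115 106 102 106 111 112 111 108] [156 156 156 155 151 133 103  84  81 100 137 148 147 149 144 119  91  80
  81  79  78  80  80  79  78  80  79  79  80  81  79  79  79  80  80  80
  81  99 135 149 149 148 149 148 148 145 148 140 107 108 123 128]
```

View pics/crops0.png

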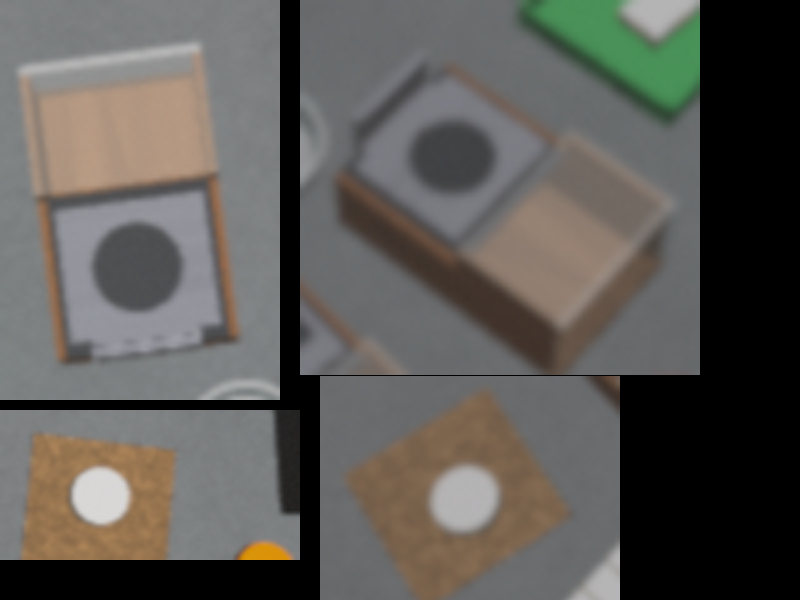

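The crops confirm the ivory disc on the mat, at crop (100,495). The round recess is at crop (137,266) in the top view. The push plate is at the bottom of the box and the hood is up-image. Triangulation puts the disc's top at z = 21.0 mm, which matches the mat plus the counter. Next I'll measure the recess and the push direction.

```bash
python3 - <<'E'
from h import *
import pickle
s,t=[pickle.load(open(n+"0.pkl","rb")) for n in("scene","top")]
def dark(f,c,thr,r=16,k=8):
    g=cv2.cvtColor(f["img"],cv2.COLOR_RGB2GRAY); x,y=c
    p=cv2.resize(g[y-r:y+r,x-r:x+r],None,fx=k,fy=k,interpolation=cv2.INTER_CUBIC)
    m=(p<thr).astype(np.uint8); n,l,st,ce=cv2.connectedComponentsWithStats(m)
    i=l[r*k,r*k]; c_=cv2.findContours((l==i).astype(np.uint8),cv2.RETR_EXTERNAL,cv2.CHAIN_APPROX_NONE)[0][0]
    e=cv2.fitEllipse(c_); cc=[(e[0][0]+.5)/k-.5+x-r,(e[0][1]+.5)/k-.5+y-r]; print(cc,np.array(e[1])/k,st[i]); return cc
rt=dark(t,(264,206),113);rs=dark(s,(290,191),95)
print("recess",tri(s,rs,t,rt),plane(s,rs,78),plane(t,rt,78),plane(s,rs,70),plane(t,rt,70))
h=cv2.cvtColor(t["img"],cv2.COLOR_RGB2HSV)
m=((h[...,0]<22)&(h[...,1]>70))
for z in(70,78):
  L=[];R=[]
  for y in range(192,224):
    xs=[x for x in range(236,294) if m[y,x]]
    l=[x for x in xs if x<258];r=[x for x in xs if x>270]
    if l:L.append((np.mean(l),y))
    if r:R.append((np.mean(r),y))
  for q in(L,R):
    P=np.array([plane(t,u,z)[:2] for u in q]); vx,vy,x0,y0=cv2.fitLine(P.astype(np.float32),cv2.DIST_HUBER,0,.01,.01).ravel()
    print(z,len(q),"yaw",np.arctan(vy/vx),"mid",x0,y0)
E
```

```text
[263.91283226013184, 206.330322265625] [22.03965187 22.26486206] [   41    45   180   178 24913]
[289.9595432281494, 190.96387481689453] [14.40206718 17.08527374] [   62    74   139   115 12547]
recess (array([511.45886008, 101.99418404,  75.50700839]), np.float64(0.3295974739349842)) [512.63649626 101.05050507  78.        ] [511.06799466 101.75798242  78.        ] [509.13871801 104.53099577  70.        ] [512.01135906 102.08479238  70.        ]
70 32 yaw 0.11806226 mid 506.5727 166.04805
70 32 yaw 0.108116366 mid 515.0707 37.499916
78 32 yaw 0.1180617 mid 505.66376 165.31653
78 32 yaw 0.1081161 mid 514.1079 37.581745
```

Call:
send_rows:
  moves:
    - [[0.032, 0.0246, -0.013, 0, 0, -0.036, 0.6], [0.032, 0.0246, -0.013, 0, 0, -0.036, 0.6], [0.032, 0.0246, -0.013, 0, 0, -0.036, 0.6], [0.032, 0.0246, -0.013, 0, 0, -0.036, 0.6], [0.032, 0.0246, -0.013, 0, 0, -0.036, 0.6], [0.032, 0.0246, -0.013, 0, 0, -0.036, 0.6], [0.032, 0.0246, -0.013, 0, 0, -0.036, 0.6], [0.032, 0.0246, -0.013, 0, 0, -0.036, 0.6], [0.032, 0.0246, -0.013, 0, 0, -0.036, 0.6], [0, 0, 0, 0, 0, 0, 0.6]]
  grip_force: 30

```text
clock: 1.1
eef_pos: [554.8, -341.3, 129.1]
tcp_rot: [-3.139, 0.001, 0.115]
contact_force: [-0.1, -0.5, -0.2]
opening: 0.799
grasp_force: 0.0
```

Call:
send_rows:
  moves:
    - [[0, 0, -0.035, 0, 0, 0, 0.6], [0, 0, -0.035, 0, 0, 0, 0.6], [0, 0, 0, 0, 0, 0, 0.6], [0, 0, 0, 0, 0, 0, 0.6]]

```text
clock: 1.5
eef_pos: [551.8, -345.1, 61.3]
tcp_rot: [-3.141, 0.001, 0.113]
contact_force: [-0.3, -0.2, 1.3]
opening: 0.8
grasp_force: 0.0
```

```bash
python3 - <<'E'
from h import *
q=sense();print(q["eef_pos"],q["tcp_rot"],q["contact_force"])
t=grab_frame("top");s=grab_frame("scene")
u=proj(t,[551.6,-344.3,21])[0].astype(int);v=proj(s,[551.6,-344.3,21])[0].astype(int)
c=lambda f,p:cv2.resize(f["img"][p[1]-35:p[1]+35,p[0]-35:p[0]+35],(400,400),interpolation=cv2.INTER_CUBIC)
save("a1",np.hstack([c(t,u),c(s,v)]))
E
```

```text
[ 551.76327117 -345.10853803   61.30390122] [-3.14065804e+00  1.28826144e-03  1.12612686e-01] [-0.33910809 -0.15589381  1.29884234]
```

View pics/a1.png

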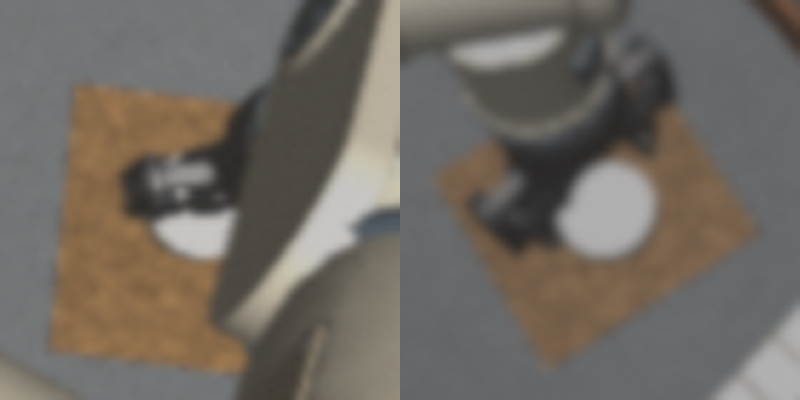

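The left view shows the fingers over the mat, and the right view shows them straddling the disc at crop (605,210). I'm descending to feel for the mat.

Call:
send_rows:
  moves:
    - [[0, 0.0008, -0.013, 0, 0, 0, 0.6], [0, 0, -0.013, 0, 0, 0, 0.6], [0, 0, -0.002, 0, 0, 0, 0.6], [0, 0, 0, 0, 0, 0, 0.6]]

```text
clock: 2.0
eef_pos: [551.9, -343.8, 32.4]
tcp_rot: [-3.141, 0.001, 0.113]
contact_force: [0.8, 0.1, 0.4]
opening: 0.801
grasp_force: 0.0
```

Call:
send_rows:
  moves:
    - [[0, 0, -0.004, 0, 0, 0, 0.6], [0, 0, -0.004, 0, 0, 0, 0.6], [0, 0, 0, 0, 0, 0, 0.6]]

```text
clock: 2.3
eef_pos: [552.2, -344.0, 24.8]
tcp_rot: [-3.141, 0.0, 0.113]
contact_force: [-0.6, -0.0, -0.6]
opening: 0.799
grasp_force: 0.0
```

Call:
send_rows:
  moves:
    - [[0, 0, -0.0025, 0, 0, 0, 0.6], [0, 0, 0, 0, 0, 0, 0.6]]

```text
clock: 2.5
eef_pos: [552.3, -344.1, 22.6]
tcp_rot: [-3.141, 0.0, 0.113]
contact_force: [0.4, 0.6, 0.1]
opening: 0.797
grasp_force: 0.0
```

Call:
send_rows:
  moves:
    - [[0, 0, -0.0025, 0, 0, 0, 0.6], [0, 0, 0, 0, 0, 0, 0.6]]

```text
clock: 2.7
eef_pos: [552.3, -344.0, 20.0]
tcp_rot: [-3.141, 0.0, 0.113]
contact_force: [0.2, -0.8, 0.0]
opening: 0.8
grasp_force: 0.0
```

Call:
send_rows:
  moves:
    - [[0, 0, -0.002, 0, 0, 0, 0.6], [0, 0, 0, 0, 0, 0, 0.6]]

```text
clock: 2.9
eef_pos: [552.3, -344.1, 18.1]
tcp_rot: [-3.141, 0.0, 0.113]
contact_force: [-0.3, -0.7, -1.3]
opening: 0.802
grasp_force: 0.0
```

Call:
send_rows:
  moves:
    - [[0, 0, -0.002, 0, 0, 0, 0.6], [0, 0, 0, 0, 0, 0, 0.6]]

```text
clock: 3.1
eef_pos: [552.3, -344.1, 16.1]
tcp_rot: [-3.141, 0.0, 0.113]
contact_force: [-0.4, 0.1, -0.0]
opening: 0.8
grasp_force: 0.0
```

Call:
send_rows:
  moves:
    - [[0, 0, -0.002, 0, 0, 0, 0.6], [0, 0, 0, 0, 0, 0, 0.6]]

```text
clock: 3.3
eef_pos: [552.5, -344.2, 14.9]
tcp_rot: [3.141, -0.0, 0.113]
contact_force: [-2.6, 0.7, 6.0]
opening: 0.797
grasp_force: 3.1
```

Call:
send_rows:
  moves:
    - [[0, 0, -0.002, 0, 0, 0, 0.6], [0, 0, 0, 0, 0, 0, 0.6]]

```text
clock: 3.5
eef_pos: [552.6, -344.2, 14.7]
tcp_rot: [3.141, -0.0, 0.113]
contact_force: [-7.9, 4.3, 25.5]
opening: 0.8
grasp_force: 12.8
```

Call:
send_rows:
  moves:
    - [[0, 0, 0.013, 0, 0, 0, 0.6], [0, 0, 0, 0, 0, 0, 0.6], [0, 0, 0, 0, 0, 0, 0.25], [0, 0, 0, 0, 0, 0, 0.25], [0, 0, 0, 0, 0, 0, 0.25], [0, 0, 0, 0, 0, 0, 0.25]]
  grip_force: 40

```text
clock: 4.1
eef_pos: [552.9, -344.5, 25.9]
tcp_rot: [3.141, -0.001, 0.113]
contact_force: [-1.8, 1.3, 12.0]
opening: 0.68
grasp_force: 40.4
```

Call:
send_rows:
  moves:
    - [[0, 0, 0.03, 0, 0, 0, 0.25], [0, 0, 0.03, 0, 0, 0, 0.25], [0, 0, 0, 0, 0, 0, 0.25]]

```text
clock: 4.4
eef_pos: [554.4, -345.4, 88.5]
tcp_rot: [3.138, -0.004, 0.113]
contact_force: [0.2, 0.5, -0.0]
opening: 0.673
grasp_force: 43.7
```

Call:
send_rows:
  moves:
    - [[0, 0, 0.045, 0, 0, 0, 0.25], [0, 0.01, 0.045, 0, 0, 0, 0.25], [-0.004, 0.044, 0.005, 0, 0, 0, 0.25], [-0.005, 0.049, 0, 0, 0, 0, 0.25], [-0.005, 0.049, 0, 0, 0, 0, 0.25], [-0.005, 0.049, 0, 0, 0, 0, 0.25], [-0.005, 0.049, 0, 0, 0, 0, 0.25], [-0.005, 0.049, 0, 0, 0, 0, 0.25], [-0.005, 0.049, 0, 0, 0, 0, 0.25], [0, 0, 0, 0, 0, 0, 0.25]]

```text
clock: 5.4
eef_pos: [517.0, 8.7, 179.1]
tcp_rot: [-3.14, 0.002, 0.117]
contact_force: [0.2, -1.3, -0.5]
opening: 0.674
grasp_force: 43.7
```

Call:
send_rows:
  moves:
    - [[-0.003, 0.04, 0, 0, 0, 0, 0.25], [-0.003, 0.04, 0, 0, 0, 0, 0.25], [-0.001, 0.0182, 0, 0, 0, 0, 0.25], [0, 0, 0, 0, 0, 0, 0.25], [0, 0, 0, 0, 0, 0, 0.25], [0, 0, 0, 0, 0, 0, 0.25]]

```text
clock: 6.0
eef_pos: [511.3, 100.9, 179.8]
tcp_rot: [3.141, 0.001, 0.112]
contact_force: [0.1, 0.1, -0.9]
opening: 0.678
grasp_force: 43.7
```

```bash
python3 - <<'E'
from h import *
import pickle
q=sense();print(q["eef_pos"],q["tcp_rot"],q["contact_force"],q["opening"])
t=grab_frame("top");s=grab_frame("scene")
pickle.dump((s,t),open("hand.pkl","wb"))
P=q["eef_pos"]+[0,0,-12]
u=proj(t,P)[0].astype(int);v=proj(s,P)[0].astype(int);print(u,v)
c=lambda f,p:cv2.resize(f["img"][p[1]-35:p[1]+35,p[0]-35:p[0]+35],(400,400),interpolation=cv2.INTER_CUBIC)
save("a2",np.hstack([c(t,u),c(s,v)]))
E
```

```text
[511.32449127 100.93058861 179.77080633] [3.14119479e+00 8.28150353e-04 1.12023450e-01] [ 0.09795899  0.05570042 -0.94185648] 0.6780908993164347
[262 202] [290 177]
```

View pics/a2.png

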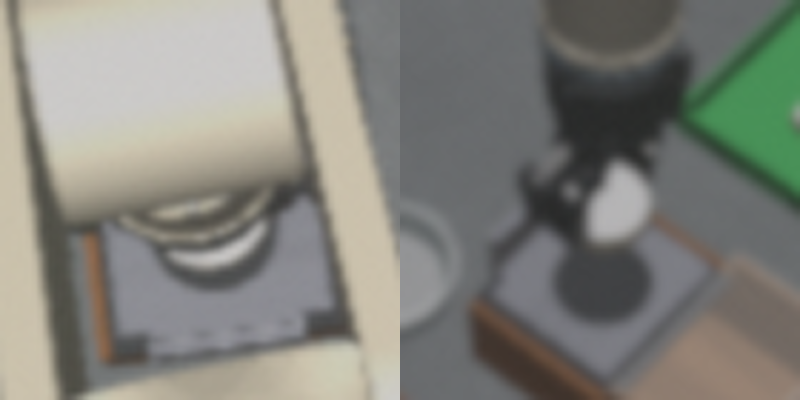

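The disc is in the hand above the round recess, with its white patch at crop (620,205) partly hidden by the fingers. I'll check whether it's level and centred by casting its visible lower outline onto the expected plane.

```bash
python3 - <<'E'
from h import *
import pickle
s,t=pickle.load(open("hand.pkl","rb"))
P=np.array([511.3,100.9,0]);a=np.linspace(0,2*np.pi,72,endpoint=False);ring=np.c_[30*np.cos(a),30*np.sin(a),0*a]
for n,f,(x0,y0,x1,y1) in(("s",s,(280,170,305,200)),("t",t,(248,205,282,222))):
    h=cv2.cvtColor(f["img"],cv2.COLOR_RGB2HSV);g=cv2.cvtColor(f["img"],cv2.COLOR_RGB2GRAY)
    for z in(158.9,174.9):
        p=proj(f,P+ring+[0,0,z]);print(n,z,"bounds",p.min(0).round(1),p.max(0).round(1))
    print(y0,x0);print(g[y0:y1,x0:x1])
E
```

```text
s 158.9 bounds [281.7 172.2] [298.3 186. ]
s 174.9 bounds [281.7 169.7] [298.4 183.6]
170 280
[[109 110 103  89  69  53  47  47  47  48  57  81 106 111  98  78  61  52
   61  80  97 106 109 109 109]
 [106 102  89  73  57  51  51  53  53  53  71 106 138 147 137 117  91  69
   66  84 100 107 109 109 109]
 [ 96  88  73  60  55  55  55  56  56  59  85 127 158 170 166 151 127  97
   81  89 103 107 108 108 109]
 [ 81  72  60  61  67  67  60  56  55  63  98 141 168 177 177 170 153 126
  101  99 104 107 108 108 109]
 [ 66  60  58  73  90  88  72  57  60  82 117 152 172 180 179 178 169 150
  125 109 107 108 108 109 108]
 [ 54  53  56  78 101 103  82  67  82 115 143 165 176 179 181 179 177 164
  141 119 109 108 108 108 108]
 [ 47  46  50  68  88  93  81  78 108 142 164 175 179 180 181 180 178 169
  148 124 112 109 109 108 107]
 [ 44  43  45  52  66  69  68  88 128 160 175 179 179 180 180 180 179 171
  150 125 112 109 108 108 108]
 [ 44  43  43  46  50  53  62  96 140 167 178 180 180 180 180 180 178 168
  144 119 108 107 107 107 107]
 [ 47  43  43  44  45  48  62 101 144 170 178 180 180 180 180
[... 3936 characters left out ...]
 142 141 142 141 142 141 143 142 140 135 125 119 108 100  96  96  97
  101 108 118 129 137 140 141 140 141 142 141 142 141 141 142 142]
 [141 143 142 142 143 143 142 143 141 142 141 139 138 133 130 129 130 130
  131 133 136 139 140 142 141 141 141 141 142 141 141 141 140 141]
 [140 142 142 142 143 143 143 142 143 143 143 141 141 141 140 140 141 140
  140 140 141 141 140 141 141 141 139 140 140 141 140 140 140 140]
 [139 141 142 143 143 142 141 143 143 142 142 141 142 141 142 142 141 140
  142 140 140 140 140 141 140 140 140 141 141 140 139 138 136 133]
 [138 140 141 142 142 142 142 141 141 142 142 142 142 141 141 141 141 141
  141 140 141 141 141 141 141 140 140 140 140 142 140 132 120 109]]
```

The disc is level and centred in both views, with its outline within half a pixel of the expected one. Lowering it now.

Call:
send_rows:
  moves:
    - [[0, 0.0009, -0.03, 0, 0, 0, 0.25], [0, 0, -0.03, 0, 0, 0, 0.25], [0, 0, -0.015, 0, 0, 0, 0.25], [0, 0, 0, 0, 0, 0, 0.25], [0, 0, 0, 0, 0, 0, 0.25]]

```text
clock: 6.6
eef_pos: [511.6, 102.4, 105.5]
tcp_rot: [3.142, 0.0, 0.112]
contact_force: [-0.1, 0.5, -0.8]
opening: 0.679
grasp_force: 43.7
```

Call:
send_rows:
  moves:
    - [[0, 0, -0.004, 0, 0, 0, 0.25], [0, 0, -0.004, 0, 0, 0, 0.25], [0, 0, -0.002, 0, 0, 0, 0.25], [0, 0, 0, 0, 0, 0, 0.25]]

```text
clock: 7.0
eef_pos: [511.4, 103.0, 95.3]
tcp_rot: [3.142, -0.0, 0.113]
contact_force: [-0.0, -0.1, -0.5]
opening: 0.678
grasp_force: 43.7
```

Call:
send_rows:
  moves:
    - [[0, -0.001, -0.002, 0, 0, 0, 0.25], [0, 0, -0.0015, 0, 0, 0, 0.25], [0, 0, 0, 0, 0, 0, 0.25], [0, 0, 0, 0, 0, 0, 0.25]]

```text
clock: 7.4
eef_pos: [511.4, 102.0, 91.8]
tcp_rot: [-3.142, 0.0, 0.113]
contact_force: [1.2, 0.2, -1.0]
opening: 0.68
grasp_force: 43.7
```

Release, rise, and look.

Call:
send_rows:
  moves:
    - [[0, 0, 0, 0, 0, 0, 0.5], [0, 0, 0, 0, 0, 0, 0.6], [0, 0, 0, 0, 0, 0, 0.7], [0, 0, 0, 0, 0, 0, 0.7], [0, 0, 0.01, 0, 0, 0, 0.7], [0, 0, 0.04, 0, 0, 0, 0.7], [0, 0, 0.04, 0, 0, 0, -1], [-0.035, 0, 0.0, 0, 0, 0, -1], [-0.035, 0, 0, 0, 0, 0, -1], [-0.03, 0, 0, 0, 0, 0, -1]]

```text
clock: 8.4
eef_pos: [409.9, 101.9, 182.6]
tcp_rot: [-3.141, -0.001, 0.113]
contact_force: [0.1, -0.2, 0.7]
opening: 0.168
grasp_force: 0.0
```

Call:
send_rows:
  moves:
    - [[-0.03, -0.01, 0, 0, 0, 0, -1], [0, 0, 0, 0, 0, 0, -1], [0, 0, 0, 0, 0, 0, -1]]

```text
clock: 8.7
eef_pos: [381.8, 92.1, 182.7]
tcp_rot: [-3.141, -0.002, 0.113]
contact_force: [0.6, 0.4, 0.8]
opening: 0.001
grasp_force: 0.0
```

```bash
python3 - <<'E'
from h import *
q=sense();print(q["eef_pos"],q["tcp_rot"],q["contact_force"],q["opening"])
t=grab_frame("top");s=grab_frame("scene")
c=lambda f,p:cv2.resize(f["img"][p[1]-35:p[1]+35,p[0]-35:p[0]+35],(400,400),interpolation=cv2.INTER_CUBIC)
save("a3",np.hstack([c(t,(264,206)),c(s,(290,190))]))
h=cv2.cvtColor(s["img"],cv2.COLOR_RGB2HSV);m=np.zeros(h.shape[:2],np.uint8)
m[175:205,278:304]=((h[...,1]<60)&(h[...,2]>145))[175:205,278:304]
c=max(cv2.findContours(m,0,1)[0],key=cv2.contourArea);e=cv2.fitEllipse(c);print(e,plane(s,e[0],86))
E
```

```text
[381.75889706  92.0709876  182.65783859] [-3.14135626e+00 -1.93473153e-03  1.12780948e-01] [0.62930161 0.44914141 0.83386781] 0.0014960630910746545
((290.0276794433594, 189.18084716796875), (13.089191436767578, 14.36255168914795), 93.56316375732422) [510.56286814 103.21044608  86.        ]
```

View pics/a3.png

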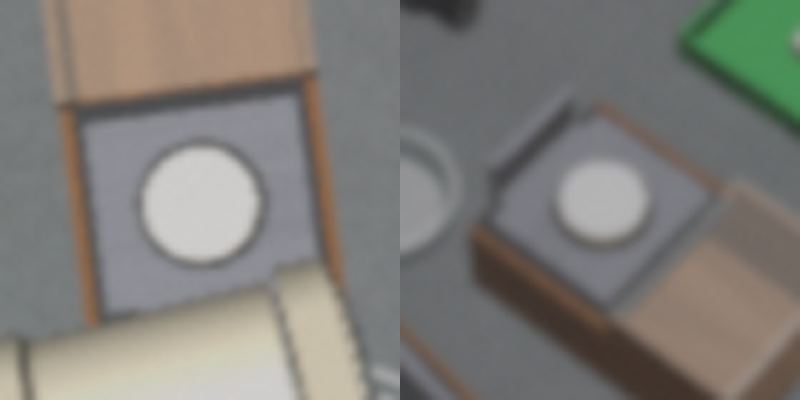

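The disc sits in the round recess with an even dark gap around it, at crop (200,203) and (603,200). Now I'm bringing the shut fingers down in front of the push plate.

Call:
send_rows:
  moves:
    - [[0.002, -0.002, -0.04, 0, 0, 0, -1], [0.002, -0.002, -0.038, 0, 0, 0, -1], [0, 0, 0, 0, 0, 0, -1], [0.02, 0.0023, 0, 0, 0, 0, -1], [0.015, 0.0017, 0, 0, 0, 0, -1], [0, 0, 0, 0, 0, 0, -1], [0, 0, 0, 0, 0, 0, -1]]

```text
clock: 9.5
eef_pos: [420.8, 92.1, 104.5]
tcp_rot: [-3.141, -0.001, 0.113]
contact_force: [-0.8, -0.1, -1.0]
opening: -0.004
grasp_force: 0.0
```

Call:
send_rows:
  moves:
    - [[0.01, 0.0011, 0, 0, 0, 0, -1], [0.01, 0.0011, 0, 0, 0, 0, -1], [0.01, 0.0011, 0, 0, 0, 0, -1], [0, 0, 0, 0, 0, 0, -1]]

```text
clock: 9.9
eef_pos: [451.1, 95.4, 103.8]
tcp_rot: [-3.142, 0.001, 0.113]
contact_force: [-2.6, -0.3, 2.9]
opening: 0.003
grasp_force: 1.7
```

Call:
send_rows:
  moves:
    - [[0.01, 0.0011, 0, 0, 0, 0, -1], [0.01, 0.0011, 0, 0, 0, 0, -1], [0.01, 0.0011, 0, 0, 0, 0, -1], [0.01, 0.0011, 0, 0, 0, 0, -1], [0.01, 0.0011, 0, 0, 0, 0, -1], [0.01, 0.0011, 0, 0, 0, 0, -1], [0.01, 0.0011, 0, 0, 0, 0, -1], [0, 0, 0, 0, 0, 0, -1]]

```text
clock: 10.7
eef_pos: [519.4, 103.3, 103.3]
tcp_rot: [-3.141, 0.003, 0.113]
contact_force: [-8.2, 1.9, 4.7]
opening: -0.0
grasp_force: 3.8
```

Call:
send_rows:
  moves:
    - [[0.004, 0.0005, 0, 0, 0, 0, -1], [0.004, 0.0005, 0, 0, 0, 0, -1], [0, 0, 0, 0, 0, 0, -1]]

```text
clock: 11.0
eef_pos: [526.4, 104.1, 103.2]
tcp_rot: [-3.141, 0.005, 0.113]
contact_force: [-8.0, 2.0, 4.1]
opening: 0.002
grasp_force: 4.1
```

Stepping on until the end stop is felt.

Call:
send_rows:
  moves:
    - [[0.003, 0.0003, 0, 0, 0, 0, -1], [0.003, 0.0003, 0, 0, 0, 0, -1], [0, 0, 0, 0, 0, 0, -1]]

```text
clock: 11.3
eef_pos: [532.2, 104.7, 103.1]
tcp_rot: [-3.141, 0.005, 0.113]
contact_force: [-8.8, 2.5, 3.4]
opening: -0.003
grasp_force: 4.3
```

Call:
send_rows:
  moves:
    - [[0.003, 0.0003, 0, 0, 0, 0, -1], [0, 0, 0, 0, 0, 0, -1]]

```text
clock: 11.5
eef_pos: [533.8, 104.8, 103.0]
tcp_rot: [-3.141, 0.008, 0.113]
contact_force: [-13.5, 2.5, 8.3]
opening: -0.004
grasp_force: 6.5
```

Call:
send_rows:
  moves:
    - [[0.002, 0.0002, 0, 0, 0, 0, -1], [0, 0, 0, 0, 0, 0, -1], [0, 0, 0, 0, 0, 0, -1]]

```text
clock: 11.8
eef_pos: [533.9, 104.8, 103.0]
tcp_rot: [-3.141, 0.011, 0.113]
contact_force: [-20.7, 1.5, 15.0]
opening: -0.0
grasp_force: 10.2
```

The end stop is reached: the force climbs with no further motion. Retracting along −x now.

Call:
send_rows:
  moves:
    - [[-0.012, -0.0014, 0, 0, 0, 0, -1], [-0.018, -0.002, 0, 0, 0, 0, -1], [-0.02, -0.0023, 0, 0, 0, 0, -1], [-0.02, -0.0023, 0, 0, 0, 0, -1], [-0.02, -0.0023, 0, 0, 0, 0, -1], [-0.02, -0.0023, 0, 0, 0, 0, -1], [-0.02, -0.0023, 0, 0, 0, 0, -1], [-0.02, -0.0023, 0, 0, 0, 0, -1], [0, 0, 0.04, 0, 0, 0, -1], [-0.02, 0, 0.04, 0, 0, 0, -1]]

```text
clock: 12.8
eef_pos: [370.3, 87.9, 184.7]
tcp_rot: [3.141, -0.0, 0.113]
contact_force: [0.9, 0.5, 0.4]
opening: 0.001
grasp_force: 0.0
```

Call:
send_rows:
  moves:
    - [[-0.02, -0.03, 0.03, 0, 0, 0, -1], [0, -0.04, 0, 0, 0, 0, -1], [0, -0.04, 0, 0, 0, 0, -1], [0, -0.04, 0, 0, 0, 0, -1], [0, 0, 0, 0, 0, 0, -1]]

```text
clock: 13.3
eef_pos: [349.8, -65.9, 214.4]
tcp_rot: [3.14, -0.002, 0.108]
contact_force: [-1.1, -0.4, 0.5]
opening: -0.002
grasp_force: 0.0
```

```bash
python3 - <<'E'
from h import *
q=sense();print(q["eef_pos"],q["contact_force"])
t=grab_frame("top");s=grab_frame("scene")
c=lambda f,p:cv2.resize(f["img"][p[1]-50:p[1]+50,p[0]-50:p[0]+50],(400,400),interpolation=cv2.INTER_CUBIC)
save("a4",np.hstack([c(t,(260,190)),c(s,(300,195))]))
E
```

```text
[349.84584212 -65.87291607 214.37715329] [-1.05422877 -0.38600182  0.46034269]
```

View pics/a4.png

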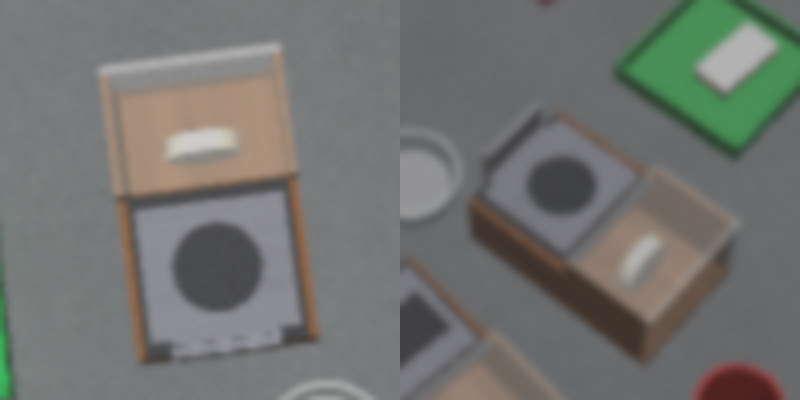

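The slide is back out: the recess is at top (264.2,206.5), as before. The disc is under the hood, but it shows as a narrow band at crop (202,143), so it's standing on its edge or leaning. I'll measure its height and check that it's at rest.

Call:
send_rows:
  moves:
    - [[0, 0, 0, 0, 0, 0, -1], [0, 0, 0, 0, 0, 0, -1], [0, 0, 0, 0, 0, 0, -1], [0, 0, 0, 0, 0, 0, -1], [0, 0, 0, 0, 0, 0, -1], [0, 0, 0, 0, 0, 0, -1], [0, 0, 0, 0, 0, 0, -1], [0, 0, 0, 0, 0, 0, -1]]

```text
clock: 14.2
eef_pos: [349.4, -62.1, 213.8]
tcp_rot: [-3.142, 0.0, 0.113]
contact_force: [-0.3, 0.0, -0.4]
opening: 0.002
grasp_force: 0.0
```

```bash
python3 - <<'E'
from h import *
t=grab_frame("top");s=grab_frame("scene")
def blob(f,x0,y0,x1,y1):
    h=cv2.cvtColor(f["img"],cv2.COLOR_RGB2HSV);m=np.zeros(h.shape[:2],np.uint8)
    m[y0:y1,x0:x1]=((h[...,1]<48)&(h[...,2]>135))[y0:y1,x0:x1]
    c=max(cv2.findContours(m,0,1)[0],key=cv2.contourArea);r=cv2.minAreaRect(c);print(r,cv2.boundingRect(c));return c,r
ct,r1=blob(t,246,166,276,184);cs,r2=blob(s,352-0-0 if 0 else 300,200,322,222) if 0 else blob(s,345,245,375,275) if 0 else blob(s,300,195,325,220)
print(tri(s,r2[0],t,r1[0]))
# ends of the long axis
bt=sorted(cv2.boxPoints(r1).tolist());bs=sorted(cv2.boxPoints(r2).tolist(),key=lambda p:p[1])
L=np.mean(bt[:2],0);R=np.mean(bt[2:],0);U=np.mean(bs[:2],0);D=np.mean(bs[2:],0)
print("left",tri(s,U,t,L),"right",tri(s,D,t,R))
c=lambda f,p:cv2.resize(f["img"][p[1]-20:p[1]+20,p[0]-20:p[0]+20],(400,400),interpolation=cv2.INTER_CUBIC)
save("a5",np.hstack([c(t,(260,178)),c(s,(310,208))]))
E
```

```text
((260.0, 176.0), (8.0, 18.0), 90.0) (251, 172, 19, 9)
((309.5000305175781, 210.00003051757812), (9.192387580871582, 16.26345443725586), 45.0) (303, 203, 15, 16)
(array([609.22740912, 113.56125918,  41.37971221]), np.float64(1.7244111296856375))
left (array([608.85728311, 141.9182222 ,  50.46821954]), np.float64(1.2926526366854902)) right (array([609.64047436,  84.96621975,  32.63846719]), np.float64(4.381679441622333))
```

View pics/a5.png

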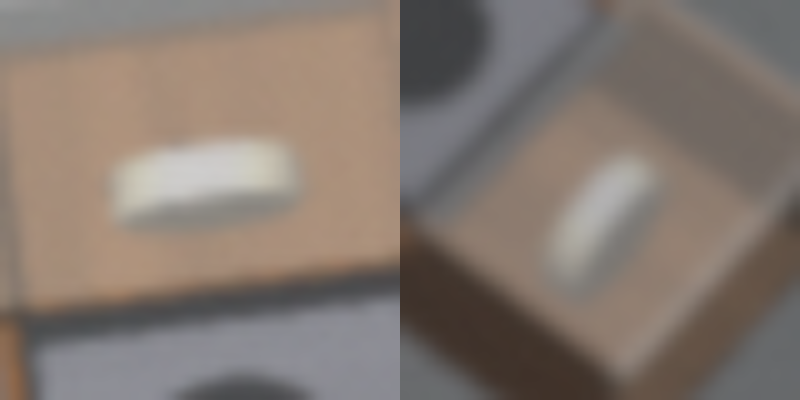

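The disc stands on its edge on the box floor, centred about 3 mm from the box origin in x. Its centre is about 36–41 mm up, below the 50 mm limit. It hasn't moved since the previous picture, about 0.9 s earlier. Both slides are out and the oblong is still in the tray, so I'm handing in.

```bash
python3 -c "
from rig import sign_off
print(sign_off())"
```

```text
the job is handed in; nothing more can be done
None
```

I paid the disc into the round kitty box and handed the job in: the slide went to its end stop and is back out, the disc rests on its edge inside the box below the 50 mm limit, and the oblong is still in the green tray; the hand-in returned no verdict.

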